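# Sieve the brass beads out of the painted stones

### The arm

A 7-joint arm with a two-finger parallel gripper is mounted at the origin on the work surface. World frame = base frame: x ahead of the robot, y to its left, z up, the work surface at z = 0. Lengths are in m, angles in degrees, forces in N, time in s.
With the tool pointing down it reaches from about 0.35 to 0.9 m from the base axis. Payload 19.9 kg.
Tool frame: the origin (TCP) lies at the very end of the fingers, on their centre line; the grasp point (between the pads) lies robot.grasp_offset behind it (robot.grasp_offset is the distance from the TCP to the grasp point, in m); z points along the fingers, y is the line along which they close (so a half turn about z gives the same grasp; the last joint's range is limited). The gripper opens to 85 mm and grips with 20 to 120 N. Pads are 22 mm wide; open, the fingers measure 114 mm over their backs; the gripper's body (76 mm by 85 mm) begins 54 mm behind the grasp point. The pads swing forward as they close: fully open they stand 13 mm farther back than shut.
Start: joints at [63.455, 23.915, -0.59, 92.452, 0.269, 63.638, -3.037], TCP at [0.256, -0.57, 0.231] pointing down, gripper open.
Joint ranges: [-161.28, 161.28], [-22.2, 115.67], [-73.04, 71.86], [3.21, 147.25], [-68.34, 248.33], [10.77, 114.83], [-161.83, 161.83]. Speed limits (degrees/s): [108.29, 108.29, 136.94, 136.94, 172.46, 172.46, 172.46].

### API

Orientations are given as a 3x3 rotation matrix whose columns are the frame's x, y, z axes.
In Python, from bench import robot, solver, optics, workorder, silhouettes, pinpoint gives the robot as it stands. Calls block until the motion is done:
- robot.goto(position, orientation): joint-space move of the TCP to a pose.
- robot.servo_line(position, speed=0.15, rotation=None, until_force=None): straight line of the TCP; rotation=None keeps the orientation; speed is the mean speed in m/s. With until_force (N) it stops when the force on the tool has changed by that much, and returns True; else False.
- robot.move_joints(angles): joint-space move.
- robot.command_gripper(opening): finger opening in m; the grip force is fixed at half the most; returns when the fingers have stopped.
- robot.wait(seconds).
- solver.solve_ik(position, orientation): joint angles nearest the present ones, or None.
- robot.sense(): the state.
- optics.get_image(name): name is "scene" or "top" or "wrist"; returns a dict with "color" (420x560x3 uint8, red, green, blue), "depth" (420x560 float32, m along the optical axis (not along the pixel's ray), 0 where there is no reading), "K" (3x3 intrinsics, pixels), "view" (4x4, takes a point from world to camera coordinates); the wrist camera has in their place "mount" (4x4, takes a point from camera to tool coordinates, whose origin is the TCP and whose axes are the flange's). Camera axes: x right, y down, z forward; pixel columns grow to the right and rows downward; lengths in m; the calibration is good to about 2 mm. A picture is of the moment at which its call begins: read the wrist's pose just before it.
A pose or a line that the arm cannot do raises robot.MotionError and nothing moves.
- workorder.sign_off(): hands the job in; it is judged then, once.
Trained networks look in a picture, given as the dict that the camera call returned (one of the last four; its "shot" number tells which), for a name from the list of things; names that differ only in an ending like _2 or _b are one class to them, and where a whole thing is asked for, a point or a joint stands for the part that bears it (a point fixed in the world has none). Each returns a list of dicts, best first, with "score" (0 to 1); they miss things now and then, are a little off and sometimes report something else, mostly with a low value. They report only what shows in the picture. A call takes as long as a camera call. They do not tell look-alikes from the thing itself.
- silhouettes(thing, picture): "mask" (420x560 bool, what is visible of it).
- pinpoint(thing, picture): "point" ([x, y, z] in m, in the coordinates of the camera as it stood for that picture, good to about 4 mm: a listed point, or the origin of a listed thing).
The state is a dict: "clock": time; "qpos": joint angles; "qd": joint speeds; "joint_torque": joint torques, N m; "tool_pos": TCP position; "ee_rot": TCP orientation; "ft_force": force on the tool from outside, world axes, zero at the start; "moment": the same for the moment, N m; "opening": finger opening in m; "finger_force": force on a finger pad.
Only numpy, scipy, OpenCV 4.12 (cv2) and the standard library are available. Lean on these libraries where they do the work, as an engineer would, in place of code of your own. Each camera call takes 0.05 s, during which the arm holds its last target. There are 200 camera calls.

### The job

Take the metal sieve by its arched wooden handle and shake it over its own wooden box until both brass beads have dropped through into the box, with the two painted stones still in the sieve. Then tip the two stones over the sieve's open end into the round brown wooden dish (not the blue china one), and set the empty sieve back level on the two rails of its box, about in the middle, and let go. Do not touch the beads or stones with the gripper.

Things in the scene. Friction and masses are not known exactly. Their poses are not given: they have to be found in the camera images.
- sieve: loose aluminium sieve, 155 (x) by 148 (y) mm, 0.32 kg. Origin: centre of underside, z up. Walls 45 high on 3 sides; its -x end (x=-77) is the open lip. Floor 10 up: slats along x with 19 gaps from x=-20 to 72; closed ribbed ramp from there to the lip, rising 5 deg. Arched handle: wooden bar along y at x=0, 14 (x) by 18 (z), centre 113 up, 138 free; grip from above, fingers closing along x
- box: fixed open wooden box, 210 (x) by 180 (y) by 60 mm high, walls 6; origin: centre of underside. Two 8 mm steel rails run along x at y=+46 and -46, tops flush with the rim (60 up). The sieve starts on them, its lip roughly to the box's -x, and rests there with its origin 60 above the box's. Beads fall between the rails to the floor
- dish: fixed round dark-brown wooden dish for the stones: rim radius 98, 42 mm high, floor 7 thick with inside radius about 70; origin: centre of underside. Bystanders: a blue china dish of like size holding a grey stone, a loose red stone, and paint pots 48 high
- bead_a: brass ball, diameter 14 mm, 12 g, origin at its centre (it rolls). Starts in a trough between ribs (5 mm round, along y, pitch 6.5) of the sieve's ramp, 39 from the sieve's centre towards the lip. Rolls from trough to trough down to the slats and through when the sieve is tilted lip-up more than about 16 deg or jerked above 3 m/s2; 25 deg lip-up with a little shaking to and fro is ample
- bead_b: brass ball, diameter 14 mm, 12 g, origin at its centre (it rolls). Starts in a trough between ribs (5 mm round, along y, pitch 6.5) of the sieve's ramp, 39 from the sieve's centre towards the lip. Rolls from trough to trough down to the slats and through when the sieve is tilted lip-up more than about 16 deg or jerked above 3 m/s2; 25 deg lip-up with a little shaking to and fro is ample
- stone_a: round flat pebble, slate-black, a flower of pink dots with yellow middle on top; diameter 54, 26 mm thick, about 75 g, origin at its centre, z along its thickness. Starts on the slats, too big for the gaps. Slides out over the lip when the sieve is tilted lip-down 50 deg or a little more (friction coefficient 0.48 to 0.72)
- stone_b: round flat pebble, slate-black, a flower of violet dots with yellow middle on top; diameter 54, 26 mm thick, about 75 g, origin at its centre, z along its thickness. Starts on the slats, too big for the gaps. Slides out over the lip when the sieve is tilted lip-down 50 deg or a little more (friction coefficient 0.48 to 0.72)
Things that resemble listed ones, but are neither listed nor needed, are in the scene too. There is more than one size of the sieve; the one meant has the size given above.

How it is judged:
By the outcome, as a careful person would: the job done as asked, in the order asked, and still so for the second after the job is handed in, with the robot touching nothing.
It also fails if it takes over 67 s, if anything falls off the work surface, if the arm or the gripper's body presses on something with over 40 N, if the wrist force passes 120 N, or if a joint passes its speed limit or range.

## Working session

There is one attempt and no reset: what is moved stays moved. The work goes in short steps, each a Python script; the robot and the scene stay as the last script left them, time stands still between calls to the robot, and variables do not carry over. Pictures are saved under pics/ and viewed, at most 12 in all, crops included, and the job is handed in when it is done.

```bash
ls; mkdir -p pics; python3 - <<'E'
from bench import robot, solver, optics, workorder, silhouettes, pinpoint
import cv2, numpy as np
ims=[]
for n in ("scene","top"):
    p=optics.get_image(n); ims.append(p['color'])
    V=np.linalg.inv(p['view'])
    print(n,V.round(3).tolist(),p['K'].tolist())
    for t in ("sieve","box","dish","bead_a","stone_a"):
        for d in pinpoint(t,p):
            q=np.array(d['point']); w=V@np.r_[q,1]; uv=p['K']@q; print(n,t,round(d['score'],2),w[:3].round(3),(uv[:2]/uv[2]).round())
    cv2.imwrite(f'pics/{n}.png',cv2.resize(p['color'][:,:,::-1],(800,600)))
print(robot.sense(),robot.grasp_offset)
E
```

```text
pics
scene [[0.461, 0.6, -0.654, 1.098], [0.887, -0.318, 0.334, -0.335], [-0.008, -0.734, -0.679, 0.786], [0.0, 0.0, 0.0, 1.0]] [[494.7150119673841, 0.0, 282.2197745478891], [0.0, 494.7150119673841, 212.29175813107202], [0.0, 0.0, 1.0]]
scene sieve 0.86 [0.232 0.346 0.002] [361. 152.]
scene sieve 0.67 [0.54  0.26  0.079] [413. 210.]
scene sieve 0.63 [0.575 0.267 0.055] [424. 227.]
scene box 0.89 [ 0.573  0.262 -0.002] [417. 246.]
scene dish 0.94 [0.566 0.    0.004] [311. 286.]
scene bead_a 0.59 [0.539 0.257 0.081] [412. 210.]
scene bead_a 0.42 [0.54  0.29  0.076] [424. 206.]
scene stone_a 0.61 [0.622 0.297 0.081] [454. 227.]
top [[0.012, -0.997, 0.079, 0.357], [-0.999, -0.015, -0.028, 0.023], [0.029, -0.078, -0.996, 1.03], [0.0, 0.0, 0.0, 1.0]] [[390.09581229567056, 0.0, 285.2597470504819], [0.0, 390.09581229567056, 213.0013907870023], [0.0, 0.0, 1.0]]
top sieve 0.8 [0.576 0.263 0.06 ] [180. 155.]
top sieve 0.69 [ 0.561 -0.002  0.   ] [284. 167.]
top sieve 0.55 [0.228 0.352 0.001] [145. 292.]
top box 0.76 [ 0.57   0.266 -0.001] [184. 162.]
top dish 0.87 [ 0.562 -0.001 -0.   ] [284. 1
[... 321 characters left out ...]
047]), 'qd': array([-0.01270301, -0.01638307,  0.0042548 , -0.02957545,  0.01184709,
       -0.05857385, -0.01146175]), 'joint_torque': array([-1.66190875e-03, -8.63902473e+01,  6.77297004e-01, -4.35092318e+01,
        1.90747826e-02,  2.43181428e-03, -1.25478155e-04]), 'tool_pos': array([ 0.25587054, -0.57018942,  0.23125426]), 'ee_rot': array([[ 9.12345974e-01,  4.09420099e-01, -8.12987431e-05],
       [ 4.09420104e-01, -9.12345973e-01,  6.57475257e-05],
       [-4.72542224e-05, -9.32698302e-05, -9.99999995e-01]]), 'ft_force': array([ 0.47023827, -0.65837253, -0.44176272]), 'moment': array([ 0.02908964, -0.02533255, -0.01005525]), 'finger_force': 0.0, 'opening': 0.08551140732990066} 0.0187
```

View pics/scene.png

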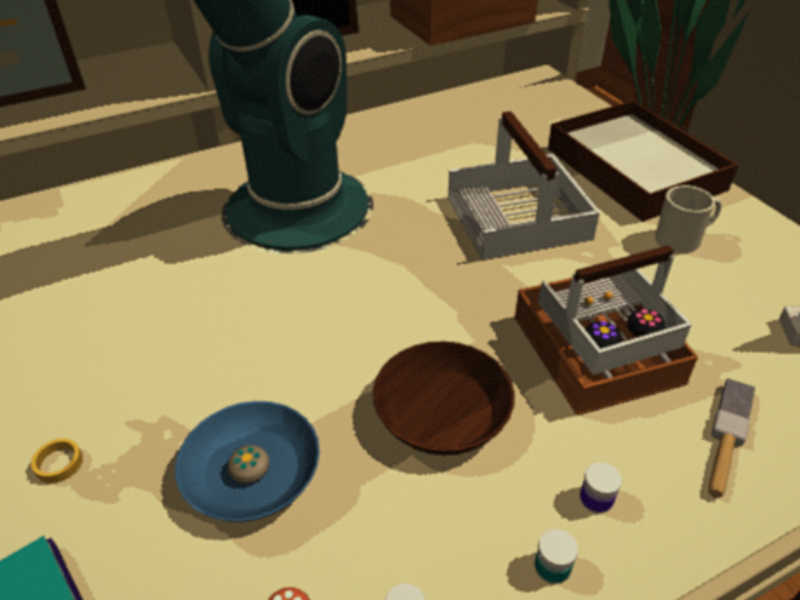

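View pics/top.png

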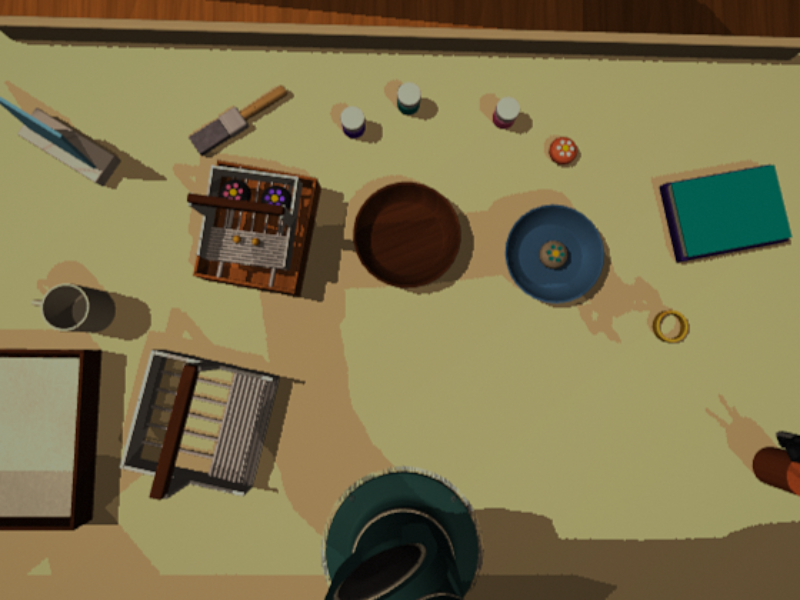

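The scene holds two sieves. The one on the box is at about (240,225) in the top view, holds 2 stones and 2 beads, and has its lip towards the robot. The larger empty one is at about (205,420) on the table. The one on the box should be ours. The brown dish is at (407,235) and the blue china one at (555,253). I'll measure both sieves' handles from depth and make an enlarged crop.

```bash
cat > h.py <<'E'
from bench import robot, solver, optics, workorder, silhouettes, pinpoint
import cv2, numpy as np
def cloud(p, V=None):
    "world points HxWx3; V = camera->world"
    if V is None: V=np.linalg.inv(p['view'])
    d=p['depth']; v,u=np.indices(d.shape); K=p['K']
    c=np.stack([(u-K[0,2])*d/K[0,0],(v-K[1,2])*d/K[1,1],d],-1)
    w=c@V[:3,:3].T+V[:3,3]; w[d==0]=np.nan
    return w
def wristV(p,s):
    T=np.eye(4); T[:3,:3]=s['ee_rot']; T[:3,3]=s['tool_pos']
    return T@p['mount']
def rect(w,c,r,z0,z1):
    m=(np.hypot(w[...,0]-c[0],w[...,1]-c[1])<r)&(w[...,2]>z0)&(w[...,2]<z1)
    q=w[m]; R=cv2.minAreaRect((q[:,:2]*1000).astype(np.float32))
    return len(q),np.round(R[0],1),np.round(R[1],1),round(R[2],1),np.median(q[:,2]).round(4)
E
python3 - <<'E'
from h import *
p=optics.get_image('top'); w=cloud(p)
for c in ((.576,.263),(.23,.35)):
  print('bar',rect(w,c,.13,.165 if c[0]>.5 else .09,.20))
print('rim sieve',rect(w,(.576,.263),.12,.095,.112))
print('box',rect(w,(.57,.264),.16,.052,.064)); print('dish',rect(w,(.562,0),.13,.034,.05))
cv2.imwrite('pics/crop.png',cv2.resize(p['color'][90:360,80:300,::-1],None,fx=2.2,fy=2.2,interpolation=cv2.INTER_CUBIC))
E
```

```text
bar (518, array([575.3, 266.6]), array([148. ,  20.5]), 83.4, np.float64(0.1804))
bar (1287, array([227. , 351.3]), array([ 28.5, 204.4]), 77.9, np.float64(0.1666))
rim sieve (652, array([575.3, 266.7]), array([148.9, 155.5]), 83.4, np.float64(0.1023))
box (969, array([567.2, 264.2]), array([180.5, 211. ]), 80.5, np.float64(0.0589))
dish (751, array([560.8,  -2.4]), array([192.5, 192.4]), 27.1, np.float64(0.0399))
```

View pics/crop.png

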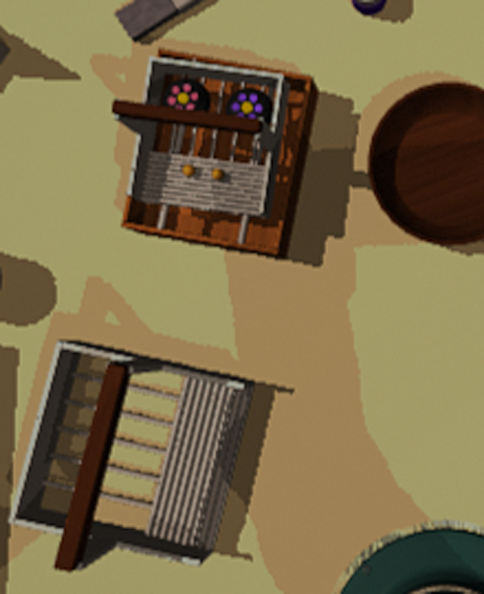

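Confirmed: the sieve on the box measures 149×155.5 mm with its bar top at 0.181, which is the size given. The table one has a 204 mm bar and is too big. The depth fits for the box (180×211) and the dish (about 193 across at the depth slice) also agree with the sizes given. Next I check reachability.

```bash
cat >> h.py <<'E'
from scipy.spatial.transform import Rotation as Ro
S=np.array([.5753,.2666,.060]); SY=-6.6      # sieve start
B=np.array([.567,.264,.060]); BY=-9.5        # sieve goal on box
D=np.array([.561,-.002,0])
G=robot.grasp_offset
def tool(O,yaw,tilt,s,pivot=(0,0,.113)):
    """TCP pose with sieve point `pivot` (sieve coords) at O+pivot-free world point: O is world place of that point"""
    R=Ro.from_euler('ZY',[yaw,tilt],degrees=True).as_matrix()
    bar=O+R@(np.array([0,0,.113])-np.array(pivot))
    T=R@np.array([[0,s,0],[s,0,0],[0,0,-1.]])
    return bar+T[:,2]*G,T
BAR=(0,0,.113); LIP=(-.077,0,.015); MID=(0,0,.0)
E
python3 - <<'E'
from h import *
for s in (1,-1):
  W=[('pre',tool(S+[0,0,.20],SY,0,s)),('grasp',tool(S+[0,0,.113],SY,0,s)),('up25',tool(B+[0,0,.055],BY,25,s,MID)),('up30',tool(B+[0,0,.055],BY,30,s,MID)),('hi',tool(B+[0,0,.12],BY,0,s,MID))]
  for y in (-30,0,30):
    for t in (0,-20,-55,-62): W.append((f'dish{y},{t}',tool(D+[.03,0,.08],y,t,s,LIP)))
  for n,(P,R) in W:
    q=solver.solve_ik(P,R); print(s,n,P.round(3),None if q is None else np.round(q))
E
```

```text
1 pre [0.575 0.267 0.241] [ 13.  37. -61.  89.  34.  74. -59.]
1 grasp [0.575 0.267 0.154] [ 12.  43. -59.  94.  39.  67. -63.]
1 up25 [0.606 0.257 0.2  ] [  3.  49. -42.  69.  14.  91. -45.]
1 up30 [0.614 0.256 0.197] [  3.  53. -44.  64.  13.  96. -45.]
1 hi [0.567 0.264 0.274] [ 14.  34. -62.  88.  31.  76. -61.]
1 dish-30,0 [ 0.658 -0.04   0.159] [ 22.  34. -30.  90.  19.  60. -43.]
1 dish-30,-20 [ 0.63  -0.025  0.181] [ 22.  23. -34. 108.  39.  43. -65.]
1 dish-30,-55 [0.573 0.008 0.189] [  28.   30.  -62.  132.  104.   67. -134.]
1 dish-30,-62 [0.562 0.015 0.185] [  24.   35.  -62.  135.  111.   79. -142.]
1 dish0,0 [ 0.668 -0.002  0.159] [ 23.  37. -38.  88.  25.  63. -20.]
1 dish0,-20 [ 0.636 -0.002  0.181] [ 26.  23. -36. 109.  27.  35. -25.]
1 dish0,-55 [ 0.57  -0.002  0.189] [  51.   22.  -62.  140.  146.   33. -140.]
1 dish0,-62 [ 0.557 -0.002  0.185] [  51.   28.  -62.  144.  155.   47. -145.]
1 dish30,0 [0.658 0.036 0.159] [ 24.  38. -44.  90.  29.  64.   3.]
1 dish30,-20 [0.63  0.021 0.181] [ 30.  24. -37. 107.   9.  35.  21.]
1 dish30,-55 [ 0.573 -0.012  0.189] [ 72. 
[... 624 characters left out ...]
. 134.  99.  41.  36.]
-1 dish-30,-62 [0.562 0.015 0.185] [-38.  20.  10. 137. 106.  50.  24.]
-1 dish0,0 [ 0.668 -0.002  0.159] [ -41.   48.   62.   91.  -44.   69. -150.]
-1 dish0,-20 [ 0.636 -0.002  0.181] [ -50.   32.   62.  111.  -48.   41. -143.]
-1 dish0,-55 [ 0.57  -0.002  0.189] [ 51.  22. -62. 140. 146.  33.  40.]
-1 dish0,-62 [ 0.557 -0.002  0.185] [ 51.  28. -62. 144. 155.  47.  35.]
-1 dish30,0 [0.658 0.036 0.159] [  -0.   32.   -8.   91.    5.   58. -159.]
-1 dish30,-20 [0.63  0.021 0.181] [   8.   20.   -9.  108.  -12.   35. -142.]
-1 dish30,-55 [ 0.573 -0.012  0.189] [ 73.  32. -66. 132. 246.  12. -17.]
-1 dish30,-62 [ 0.562 -0.019  0.185] [ 75.  36. -63. 135. 237.  22.  -3.]
```

Tipping sideways works best: yaw −75, finger sign s=−1, lip towards +y over the dish. Now the grasp and a small lift.

```bash
python3 - <<'E'
from h import *
s=-1
P,R=tool(S+[0,0,.19],SY,0,s); robot.goto(P,R)
P,R=tool(S+[0,0,.113],SY,0,s); robot.servo_line(P,speed=.08)
robot.command_gripper(0.0)
x=robot.sense(); print(x['clock'],x['opening'],x['finger_force'],x['tool_pos'],x['qpos'].round(1))
robot.servo_line(P+[0,0,.05],speed=.06)
x=robot.sense(); print(x['clock'],x['opening'],x['ft_force'],x['tool_pos'])
p=optics.get_image('scene'); cv2.imwrite('pics/lift.png',p['color'][90:330,300:540,::-1].repeat(2,0).repeat(2,1))
E
```

```text
5.5417 0.012865307767754908 61.32789373397827 [0.57551231 0.26653444 0.15431756] [ 11.8  42.7 -58.9  93.6  39.3  66.6 116.7]
6.525 0.012726518161291856 [-0.93032132  0.12619167 -5.38449181] [0.57517103 0.26643787 0.20389869]
```

View pics/lift.png

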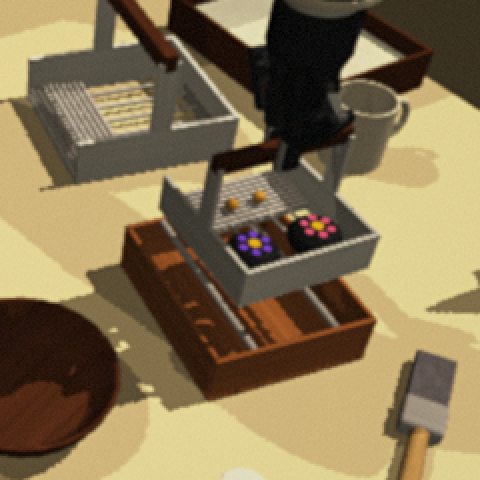

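Held level; the beads, at (232,203) and (259,196), and both stones are in place. Next, tilt lip-up 25° over the box and shake.

```bash
python3 - <<'E'
from h import *
s=-1
for t in (13,26):
    P,R=tool(B+[0,0,.055],BY,t,s,MID); robot.servo_line(P,speed=.05,rotation=R)
ax=Ro.from_euler('Z',BY,degrees=True).as_matrix()[:,0]
for k in range(4):
    for d in (-.012,.012): robot.servo_line(P+d*ax,speed=.15)
robot.servo_line(P,speed=.15); robot.wait(.3)
x=robot.sense(); print(x['clock'],x['opening'],x['ft_force'])
a=[]
for n in('scene','top'):
    p=optics.get_image(n); V=np.linalg.inv(p['view'])
    for t in ("bead_a","stone_a"):
        for d in pinpoint(t,p):
            w=V@np.r_[d['point'],1]; print(n,t,round(d['score'],2),w[:3].round(3))
    c=p['color'][90:330,300:540] if n=='scene' else p['color'][60:260,80:280]
    a.append(cv2.resize(c[:,:,::-1],(400,400),interpolation=cv2.INTER_CUBIC))
cv2.imwrite('pics/shake.png',np.hstack(a))
E
```

```text
10.5417 0.01294633544708659 [ 0.99227723  1.00420121 -5.06699232]
scene stone_a 0.93 [0.613 0.218 0.12 ]
scene stone_a 0.83 [0.626 0.29  0.113]
scene stone_a 0.65 [0.575 0.263 0.002]
top stone_a 0.75 [0.617 0.219 0.116]
top stone_a 0.48 [0.627 0.291 0.113]
```

View pics/shake.png

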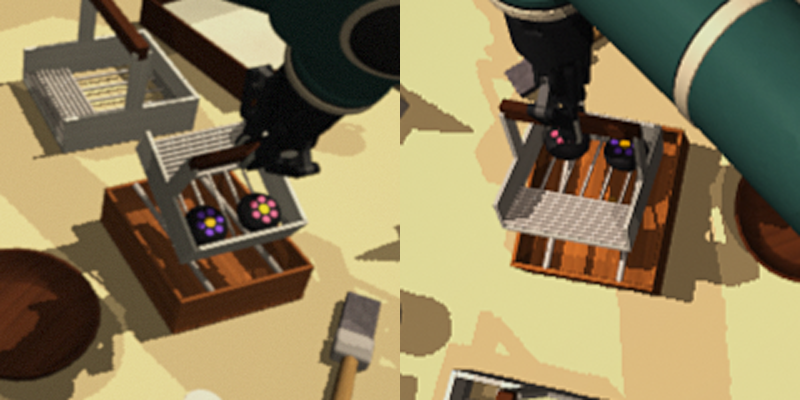

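The ramp is clear, but the sieve hides the box floor. A few more shakes, then level and raise to look into the box.

```bash
python3 - <<'E'
from h import *
s=-1
P,R=tool(B+[0,0,.055],BY,26,s,MID)
A=Ro.from_euler('Z',BY,degrees=True).as_matrix()
for d in (A[:,1]*.01,-A[:,1]*.01,A[:,0]*-.012,A[:,0]*.012): robot.servo_line(P+d,speed=.15)
P,R=tool(B+[0,0,.07],BY,0,s,MID); robot.servo_line(P,speed=.1,rotation=R)
P,R=tool(B+[0,0,.22],BY,0,s,MID); robot.servo_line(P,speed=.15)
x=robot.sense(); print(x['clock'],x['opening'],x['ft_force'],x['qpos'].round(1))
a=[]
for n in('scene','top'):
    p=optics.get_image(n); V=np.linalg.inv(p['view'])
    for t in ("bead_a","stone_a"):
        for d in pinpoint(t,p):
            w=V@np.r_[d['point'],1]; print(n,t,round(d['score'],2),w[:3].round(3))
    c=p['color'][60:330,300:540] if n=='scene' else p['color'][60:260,80:280]
    a.append(cv2.resize(c[:,:,::-1],(400,400),interpolation=cv2.INTER_CUBIC))
cv2.imwrite('pics/raise.png',np.hstack(a))
E
```

```text
13.8167 0.012693889588291504 [ 0.17651655 -0.38598604 -4.42103106] [ 14.8  31.5 -65.6  79.7  28.4  86.6 121.4]
scene bead_a 0.46 [0.573 0.257 0.015]
scene stone_a 0.59 [0.617 0.292 0.299]
```

View pics/raise.png

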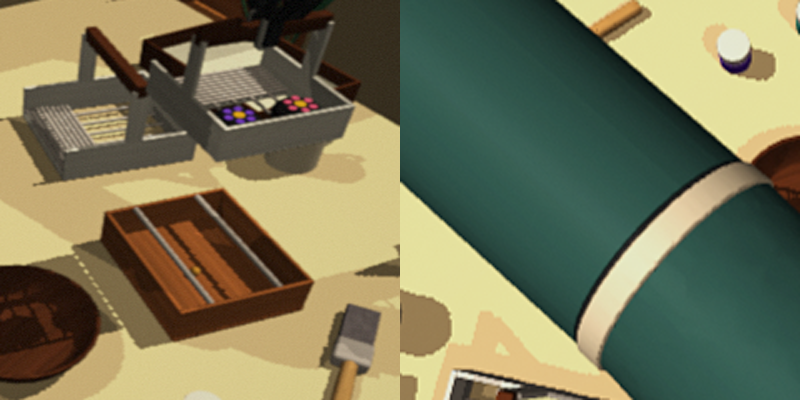

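```bash
python3 - <<'E'
from h import *
p=optics.get_image('scene'); q=optics.get_image('wrist')
c=cv2.resize(p['color'][60:300,360:520,::-1],(400,600),interpolation=cv2.INTER_CUBIC)
w=cv2.resize(q['color'][:,:,::-1],(400,300)); print([ (round(d['score'],2),np.round(d['point'],3)) for d in pinpoint('bead_a',q)])
cv2.imwrite('pics/zoom.png',np.hstack([c,np.vstack([w,w*0])]))
E
```

```text
[]
```

View pics/zoom.png

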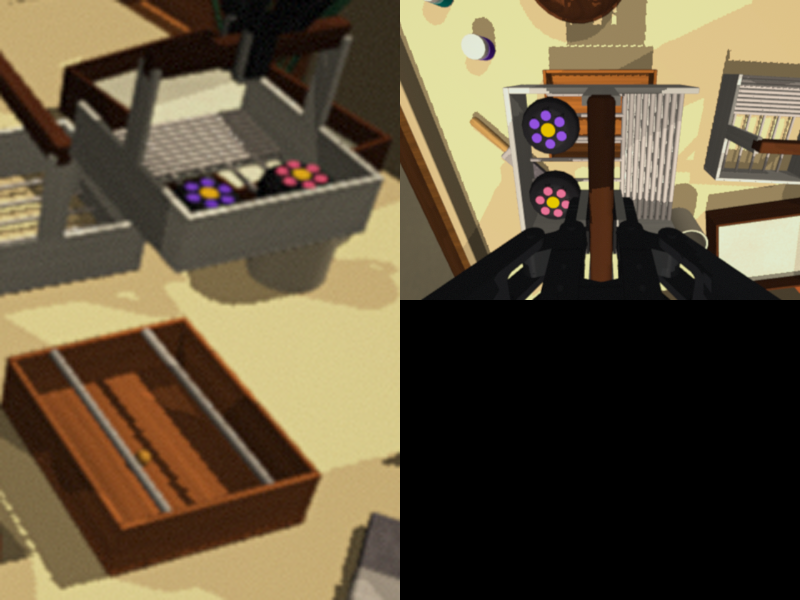

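One bead is visible in the box at (145,455). The other is probably hidden behind the near wall. One more short low shake for safety, then carry the sieve level towards the dish and look at the box from the top camera.

```bash
python3 - <<'E'
from h import *
s=-1
A=Ro.from_euler('Z',BY,degrees=True).as_matrix()
P,R=tool(B+[0,0,.06],BY,28,s,MID); robot.servo_line(P,speed=.15,rotation=R)
for d in (-.014,.014,-.014,.014): robot.servo_line(P+A[:,0]*d,speed=.2)
for d in (.01,-.01): robot.servo_line(P+A[:,1]*d,speed=.2)
P,R=tool(B+[0,0,.10],BY,0,s,MID); robot.servo_line(P,speed=.12,rotation=R)
print(robot.sense()['clock'])
n=4; Y=-75
E_=D+np.array([0.,-.0,.24])
e=Ro.from_euler('Z',Y,degrees=True).as_matrix()[:,0]
H=D+e*.08+[0,0,.18]
for k in range(1,n+1):
    f=k/n; P,R=tool((1-f)*(B+[0,0,.10])+f*H,(1-f)*BY+f*Y,0,s,MID); robot.servo_line(P,speed=.12,rotation=R)
x=robot.sense(); print(x['clock'],x['opening'],x['ft_force'],x['qpos'].round(1))
a=[]
for n in('scene','top'):
    p=optics.get_image(n); V=np.linalg.inv(p['view'])
    for t in ("bead_a","stone_a"):
        for d in pinpoint(t,p):
            w=V@np.r_[d['point'],1]; print(n,t,round(d['score'],2),w[:3].round(3))
    c=p['color'][60:330,240:510] if n=='scene' else p['color'][80:240,120:280]
    a.append(cv2.resize(c[:,:,::-1],(400,400),interpolation=cv2.INTER_CUBIC))
cv2.imwrite('pics/dish.png',np.hstack(a))
E
```

```text
17.9333
21.4 0.013079841638094149 [-0.78499305  0.3408243  -4.67981152] [ 42.3  24.9 -49.8  94.   19.9  70.5  93.4]
scene bead_a 0.41 [0.574 0.253 0.012]
scene stone_a 0.92 [ 0.557 -0.134  0.209]
scene stone_a 0.72 [ 0.632 -0.114  0.199]
top bead_a 0.58 [0.575 0.253 0.014]
top stone_a 0.45 [ 0.557 -0.131  0.204]
```

View pics/dish.png

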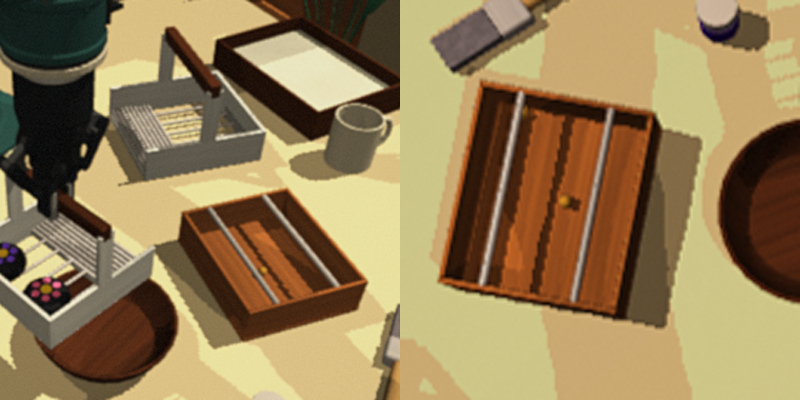

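Top view: bead 1 at (566,201), and something golden in shadow beside the rail at (530,113). I'll check that spot numerically.

```bash
python3 - <<'E'
from h import *
p=optics.get_image('top'); w=cloud(p); c=p['color']
cv2.imwrite('pics/corner.png',cv2.resize(cv2.convertScaleAbs(c[110:175,145:230,::-1],alpha=1.8),None,fx=8,fy=8,interpolation=cv2.INTER_CUBIC))
for y in range(121,130): print([tuple(map(int,c[y,x])) for x in range(168,177)], (w[y,168:177,2]*1000).round())
E
```

```text
[(150, 133, 118), (72, 60, 55), (41, 18, 7), (46, 22, 9), (47, 23, 12), (46, 24, 10), (46, 23, 9), (46, 22, 8), (47, 24, 11)] [58. 58. 25. 29. 31. 34. 34. 32. 38.]
[(136, 119, 108), (78, 60, 44), (89, 51, 9), (47, 23, 7), (53, 25, 11), (50, 25, 10), (45, 21, 8), (46, 24, 11), (45, 22, 7)] [56. 57. 17. 15. 20. 19. 22. 21. 26.]
[(121, 104, 90), (105, 71, 32), (124, 76, 17), (68, 36, 11), (83, 41, 16), (85, 42, 19), (72, 36, 13), (58, 29, 9), (45, 22, 7)] [54. 54. 21.  4.  7. 12. 12. 13. 13.]
[(111, 92, 74), (137, 90, 27), (124, 77, 18), (85, 48, 14), (102, 51, 20), (120, 60, 23), (159, 81, 30), (138, 70, 26), (114, 58, 22)] [61. 54. 18. 16.  2.  5.  7.  7.  6.]
[(98, 78, 65), (125, 79, 20), (111, 69, 15), (85, 49, 14), (103, 49, 19), (119, 58, 23), (165, 85, 31), (181, 94, 36), (153, 78, 29)] [57. 19. 17. 15.  4.  4.  3.  5.  4.]
[(79, 65, 54), (90, 56, 13), (85, 53, 11), (73, 39, 14), (89, 44, 16), (85, 42, 17), (104, 52, 20), (165, 85, 32), (152, 76, 29)] [55. 16. 16. 15.  6.  6.  4.  7.  3.]
[(69, 53, 42), (77, 43, 10), (69, 39, 12), (67, 33, 14), (71, 35, 14), (82, 42, 17), (128, 64, 23), (149, 76, 29), (152, 76, 28)] [57. 15. 14.  6.  4.  5.  6.  6.  3.]
[(58, 37, 25), (65, 30, 9), (66, 33, 14), (70, 35, 13), (87, 43, 16), (136, 68, 24), (157, 80, 29), (149, 77, 29), (153, 79, 30)] [55.  5.  4.  7.  6.  6.  3.  5.  2.]
[(55, 28, 13), (66, 31, 11), (67, 33, 12), (71, 36, 14), (102, 50, 19), (167, 84, 31), (154, 79, 30), (148, 76, 28), (151, 79, 30)] [3. 2. 2. 5. 4. 7. 5. 5. 7.]
```

View pics/corner.png

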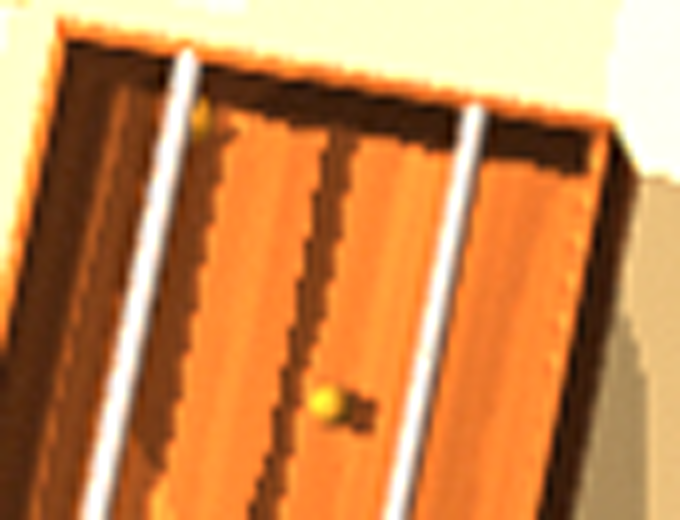

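Both beads are in the box: the second is brass-coloured with its top at about 15–17 mm, beside the left rail. Now tip into the brown dish.

```bash
python3 - <<'E'
from h import *
s=-1; Y=-75
e=Ro.from_euler('Z',Y,degrees=True).as_matrix()[:,0]
for t,z,v in ((-12,.13,.12),(-24,.10,.12),(-34,.075,.06),(-42,.07,.05),(-50,.07,.05),(-57,.07,.05)):
    P,R=tool(D+e*.025+[0,0,z],Y,t,s,LIP); robot.servo_line(P,speed=v,rotation=R)
robot.wait(.5)
x=robot.sense(); print(x['clock'],x['opening'],x['ft_force'],x['qpos'].round(1))
a=[]
for n in('scene','top'):
    p=optics.get_image(n); V=np.linalg.inv(p['view'])
    for d in pinpoint('stone_a',p):
        w=V@np.r_[d['point'],1]; print(n,round(d['score'],2),w[:3].round(3))
    c=p['color'][120:390,190:460] if n=='scene' else p['color'][60:260,180:380]
    a.append(cv2.resize(c[:,:,::-1],(400,400),interpolation=cv2.INTER_CUBIC))
cv2.imwrite('pics/tip.png',np.hstack(a))
E
```

```text
25.175 0.013078182924554713 [ 0.18291384  0.67321147 -3.910724  ] [ -4.5  35.7 -32.2 109.6  69.2  86.7  32.5]
scene 0.83 [0.581 0.042 0.018]
scene 0.49 [0.518 0.019 0.021]
top 0.66 [0.585 0.04  0.02 ]
top 0.51 [0.517 0.019 0.021]
```

View pics/tip.png

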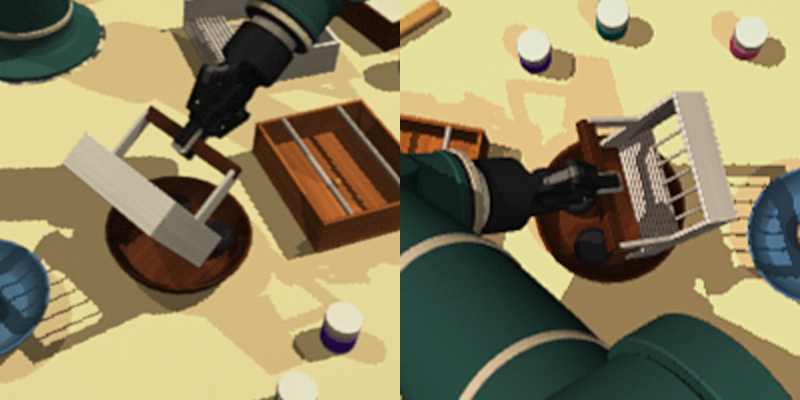

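Both stones lie in the brown dish at z≈0.02 and the sieve is empty. Carry it back, then check it above the box.

```bash
python3 - <<'E'
from h import *
s=-1; Y=-75
e=Ro.from_euler('Z',Y,degrees=True).as_matrix()[:,0]
for t,z,v in ((-57,.13,.12),(-35,.15,.15),(-15,.17,.15),(0,.19,.15)):
    P,R=tool(D+e*.025+[0,0,z],Y,t,s,LIP); robot.servo_line(P,speed=v,rotation=R)
H=D+e*.102+[0,0,.175]; n=4; T=B+[0,0,.06]
for k in range(1,n+1):
    f=k/n; P,R=tool((1-f)*H+f*(T+[0,0,.05]),(1-f)*Y+f*BY,0,s,MID); robot.servo_line(P,speed=.15,rotation=R)
P,R=tool(T,BY,0,s,MID); robot.servo_line(P,speed=.1); robot.wait(.2)
x=robot.sense(); print(x['clock'],x['opening'],x['ft_force'],x['tool_pos'],P)
for n in('scene','top'):
    p=optics.get_image(n); w=cloud(p)
    try:
        print(n,'rim',rect(w,B[:2],.12,.152,.172)); print(n,'mask z',[ (round(d['score'],2),np.nanmedian(w[d['mask']],0).round(3)) for d in silhouettes('sieve',p)])
        V=np.linalg.inv(p['view']); print([(round(d['score'],2),(V@np.r_[d['point'],1])[:3].round(3)) for d in pinpoint('sieve',p)])
    except Exception as E: print(E)
E
```

```text
31.4 0.013012939048453099 [ 0.24310388  0.28425101 -4.09665895] [0.56720103 0.26417849 0.21489922] [0.567  0.264  0.2143]
scene rim (1147, array([569.8, 264.6]), array([151.6, 158.4]), 80.4, np.float64(0.1615))
scene mask z [(0.81, array([0.572, 0.264, 0.145])), (0.63, array([0.237, 0.335, 0.038]))]
[(0.91, array([0.567, 0.264, 0.117])), (0.76, array([0.229, 0.35 , 0.001]))]
top rim (37, array([510.6, 345.9]), array([ 6. , 20.7]), 85.3, np.float64(0.1624))
top mask z [(0.95, array([0.215, 0.334, 0.019])), (0.53, array([0.506, 0.343, 0.143]))]
[(0.62, array([0.229, 0.352, 0.001]))]
```

Alignment is good: yaw 80.4 against the box's 80.5, and the centre within 3 mm. Lower, release, retreat and check.

```bash
python3 - <<'E'
from h import *
s=-1
P,R=tool(B+[0,0,.006],BY,0,s,MID); robot.servo_line(P,speed=.08)
P,R=tool(B-[0,0,.004],BY,0,s,MID); print(robot.servo_line(P,speed=.02,until_force=3))
x=robot.sense(); print(x['clock'],x['tool_pos'],x['ft_force'])
robot.command_gripper(.085)
x=robot.sense(); P=x['tool_pos']
robot.servo_line(P+[0,0,.12],speed=.12)
robot.goto(np.array([.42,.15,.33]),x['ee_rot'])
p=optics.get_image('scene'); w=cloud(p); a=[cv2.resize(p['color'][90:360,200:540,::-1],(400,400))]
print('rim',rect(w,B[:2],.12,.095,.112))
m=(np.hypot(w[...,0]-B[0],w[...,1]-B[1])<.115)&(w[...,2]>.099)&(w[...,2]<.112); q=w[m]
print('slope',np.linalg.lstsq(np.c_[q[:,:2]-B[:2],np.ones(len(q))],q[:,2],rcond=None)[0])
V=np.linalg.inv(p['view'])
for t in('sieve','stone_a','bead_a'): print(t,[(round(d['score'],2),(V@np.r_[d['point'],1])[:3].round(3)) for d in pinpoint(t,p)])
p=optics.get_image('top'); a.append(cv2.resize(p['color'][60:330,60:330,::-1],(400,400)))
print('bar',rect(cloud(p),B[:2],.13,.165,.2))
cv2.imwrite('pics/final.png',np.hstack(a)); print(robot.sense()['clock'],robot.sense()['tool_pos'])
E
```

```text
True
32.9083 [0.56755433 0.26399937 0.15425254] [ 2.23390047 -1.09042285  5.17887691]
rim (844, array([569.9, 264.1]), array([150.6, 156.4]), 80.7, np.float64(0.1024))
slope [-0.00448815  0.00050392  0.10347974]
sieve [(0.73, array([0.565, 0.265, 0.056])), (0.68, array([0.23 , 0.35 , 0.001]))]
stone_a [(0.62, array([0.517, 0.019, 0.023])), (0.57, array([0.582, 0.041, 0.018]))]
bead_a []
bar (0, array([0., 0.]), array([0., 0.]), 0.0, np.float64(nan))
35.9083 [0.42020744 0.15052461 0.32992029]
  return _methods._mean(a, axis=axis, dtype=dtype,
  ret = ret.dtype.type(ret / rcount)
```

View pics/final.png

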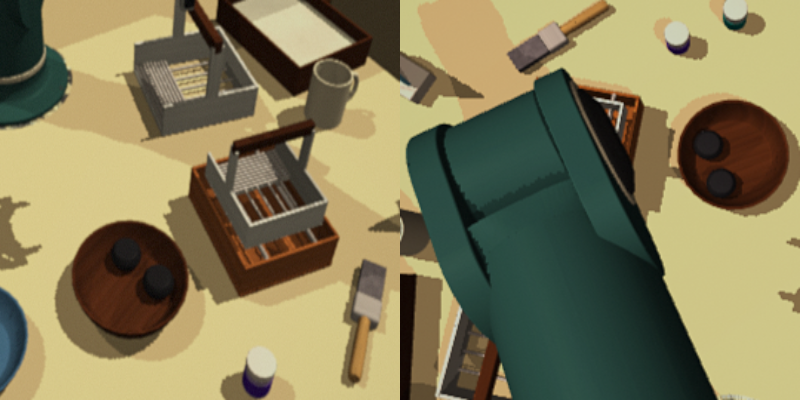

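The sieve sits level on the rails (rim slope under 0.3°) and about in the middle of the box. Both stones are in the brown dish, and the arm is clear. Handing in.

```bash
python3 -c "
from bench import workorder
print(workorder.sign_off())"
```

```text
the job is handed in; nothing more can be done
None
```

I handed the job in at about 36 s of the 67 s allowed: both beads are in the box, both stones are in the brown dish, and the empty sieve is back level on its rails, released, about 3 mm from the middle.

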